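# Sort test blocks by a gauged reference and log the batch

### The job

Lower the height gauge's foot onto the brass disc that stands under it and read the disc's thickness, let the gauge spring back up, and press the yellow footswitch treadle right down to its stop to store the reading. Then lay every aluminium block of that same thickness flat in the green tray and every other aluminium block flat in the yellow tray. When all are sorted, press the treadle to its stop again and let it go to log the batch; leave both brass discs and the caliper, marker and steel rule where they are.

Things in the scene. Friction and masses are not known exactly. Their poses are not given: they have to be found in the camera images.
- gauge: fixed bench height gauge: dark steel base 190 x 100 x 12 mm, its x axis from the plunger to a steel column of 13 mm radius 95 mm away (140 mm tall), a blue arm at 105 to 125 mm height holding the vertical plunger; origin on the table under the plunger's axis
- gauge_anvil (a point): centre of the gauge's anvil, the top of its base under the plunger, 12 mm above the table
- gauge_foot (a joint): height of the plunger's foot above the anvil in m, so that with the foot down on a part it reads the part's thickness; a spring holds it up at 0.065, 0 is the foot on the bare anvil; pushing takes 2 to 6 N, then the part stops it
- gauge_knob (a point): centre of the top of the plunger's red knob (40 mm wide), to be pressed down from above; 205 mm above the table when up
- disc_p: brass reference disc, 50 mm across, 25 or 40 mm thick (only gauging tells which; the two discs differ); stands on the gauge's anvil or on the wooden rest; origin at the centre of its underside
- disc_q: the other brass reference disc, 50 mm across, 25 or 40 mm thick; stands on the gauge's anvil or on the wooden rest; origin at the centre of its underside
- rest: fixed dark wooden rest for the disc that is not in use, 70 x 70 x 12 mm; origin at the centre of its underside
- footswitch: fixed footswitch, grey base 170 x 110 x 14 mm; origin on the table under the treadle's pressing point, the treadle's hinge is 105 mm from it along its +x at 36 mm height; yellow treadle 140 x 84 mm with black rubber pad
- treadle (a joint): angle of the treadle in rad: 0 up (sprung), 0.22 fully down at its stop; about 7 N at the pressing point takes it to the stop
- treadle_pad (a point): pressing point on top of the treadle's rubber pad, 105 mm from the hinge; about 65 mm above the table when up, 42 mm when fully down
- tray_green: fixed green tray, 240 (x) by 120 (y) by 24 mm high outside, walls and floor 5 mm; origin at the centre of its underside; holds three blocks side by side along its x, each block's length along the tray's y
- tray_yellow: fixed yellow tray, 240 (x) by 120 (y) by 24 mm high outside, walls and floor 5 mm; origin at the centre of its underside; as the green one
- block_a: aluminium block, bare metal, 80 (x) by 32 (y) by 25 mm thick (z); origin at the centre of its underside; may be absent
- block_b: aluminium block, bare metal, 80 (x) by 32 (y) by 25 mm thick (z); origin at the centre of its underside; may be absent
- block_c: aluminium block, bare metal, 80 (x) by 32 (y) by 25 mm thick (z); origin at the centre of its underside; may be absent
- block_d: aluminium block, bare metal, 80 (x) by 32 (y) by 40 mm thick (z); origin at the centre of its underside; may be absent
- block_e: aluminium block, bare metal, 80 (x) by 32 (y) by 40 mm thick (z); origin at the centre of its underside; may be absent
- block_f: aluminium block, bare metal, 80 (x) by 32 (y) by 40 mm thick (z); origin at the centre of its underside; may be absent
- caliper: bystander: digital caliper lying outside the right-hand tray, 200 mm long (y), 16 mm high; origin at the middle of its underside
- marker: bystander: purple marker pen, 130 mm long (x), 18 mm thick; origin at the middle of its underside
- rule: bystander: dark steel rule, 180 (x) by 30 by 4 mm; origin at the centre of its underside
Mind the look-alikes: they are no part of the job. Leave any purple look-alike of the block_f alone. What is shaped like the block_c but purple is not meant.

How it is judged:
On the way, in this order (a step that is already met when the one before it is completed fails the run):
1. the gauge's foot is lowered onto the brass disc that stands on the anvil (((horizontal distance between disc_p and gauge_anvil below 0.02 m and value of joint gauge_foot below 0.0275 m) or (horizontal distance between disc_q and gauge_anvil below 0.02 m and value of joint gauge_foot between 0.036 and 0.0425 m))), for 0.2 s.
2. the footswitch treadle is pressed down to its stop to store the reading (value of joint treadle above 0.195 rad), for 0.2 s.
3. every aluminium block lies flat at rest in its tray: those as thick as the gauged disc in the green one, the others in the yellow one (((horizontal distance between disc_p and gauge_anvil below 0.02 m and (x of block_a in the frame of tray_green between -0.113 and 0.113 m and y of block_a in the frame of tray_green between -0.054 and 0.054 m) and (x of block_b in the frame of tray_green between -0.113 and 0.113 m and y of block_b in the frame of tray_green between -0.054 and 0.054 m) and (x of block_c in the frame of tray_green between -0.113 and 0.113 m and y of block_c in the frame of tray_green between -0.054 and 0.054 m) and (x of block_d in the frame of tray_yellow between -0.113 and 0.113 m and y of block_d in the frame of tray_yellow between -0.054 and 0.054 m) and (x of block_e in the frame of tray_yellow between -0.113 and 0.113 m and y of block_e in the frame of tray_yellow between -0.054 and 0.054 m) and (x of block_f in the frame of tray_yellow between -0.113 and 0.113 m and y of block_f in the frame of tray_yellow between -0.054 and 0.054 m)) or (horizontal distance between disc_q and gauge_anvil below 0.02 m and (x of block_a in the frame of tray_yellow between -0.113 and 0.113 m and y of block_a in the frame of tray_yellow between -0.054 and 0.054 m) and (x of block_b in the frame of tray_yellow between -0.113 and 0.113 m and y of block_b in the frame of tray_yellow between -0.054 and 0.054 m) and (x of block_c in the frame of tray_yellow between -0.113 and 0.113 m and y of block_c in the frame of tray_yellow between -0.054 and 0.054 m) and (x of block_d in the frame of tray_green between -0.113 and 0.113 m and y of block_d in the frame of tray_green between -0.054 and 0.054 m) and (x of block_e in the frame of tray_green between -0.113 and 0.113 m and y of block_e in the frame of tray_green between -0.054 and 0.054 m) and (x of block_f in the frame of tray_green between -0.113 and 0.113 m and y of block_f in the frame of tray_green between -0.054 and 0.054 m))) and height (world z) of each of block_a, block_b, block_c, block_d, block_e, block_f below 0.052 m and linear speed of each of block_a, block_b, block_c, block_d, block_e, block_f below 0.02 m/s and (angle between the x axis of block_a and the z axis of gauge, either way round below 0.12 rad or angle between the y axis of block_a and the z axis of gauge, either way round below 0.12 rad or angle between the z axis of block_a and the z axis of gauge, either way round below 0.12 rad) and (angle between the x axis of block_b and the z axis of gauge, either way round below 0.12 rad or angle between the y axis of block_b and the z axis of gauge, either way round below 0.12 rad or angle between the z axis of block_b and the z axis of gauge, either way round below 0.12 rad) and (angle between the x axis of block_c and the z axis of gauge, either way round below 0.12 rad or angle between the y axis of block_c and the z axis of gauge, either way round below 0.12 rad or angle between the z axis of block_c and the z axis of gauge, either way round below 0.12 rad) and (angle between the x axis of block_d and the z axis of gauge, either way round below 0.12 rad or angle between the y axis of block_d and the z axis of gauge, either way round below 0.12 rad or angle between the z axis of block_d and the z axis of gauge, either way round below 0.12 rad) and (angle between the x axis of block_e and the z axis of gauge, either way round below 0.12 rad or angle between the y axis of block_e and the z axis of gauge, either way round below 0.12 rad or angle between the z axis of block_e and the z axis of gauge, either way round below 0.12 rad) and (angle between the x axis of block_f and the z axis of gauge, either way round below 0.12 rad or angle between the y axis of block_f and the z axis of gauge, either way round below 0.12 rad or angle between the z axis of block_f and the z axis of gauge, either way round below 0.12 rad)), for 0.2 s.
4. the footswitch treadle is pressed down to its stop again, to log the batch (value of joint treadle above 0.195 rad), for 0.2 s.
At the end, for the whole second after the job is handed in: every aluminium block lies on one of its faces (within 0.12 rad) at rest inside its tray, those as thick as the disc on the anvil in the green tray, all others in the yellow tray; that disc is still within 20 mm of the anvil's centre; the treadle and the gauge's foot are released and back up (all of step 3 and value of joint treadle below 0.04 rad and value of joint gauge_foot above 0.055 m); the robot touches nothing.
It fails at once if a brass disc is moved more than 20 mm (distance of any of disc_p, disc_q from where it was at the start of the episode above 0.02 m).
It fails at once if the caliper, marker or rule is moved more than 40 mm (distance of any of caliper, marker, rule from where it was at the start of the episode above 0.04 m).
Of block_a, block_b, block_c, block_d, block_e, block_f only 4 to 6 are there at a start; the rules pass over those that are not, and their reading is None.
At some moment in a run one of block_a, block_b, block_c, block_d, block_e, block_f may be knocked a few centimetres aside while the robot is not near it.
Once in a run the grip may slacken for a moment while it holds something.
It also fails if it takes over 210 s, if anything falls off the work surface, if the arm or the gripper's body presses on something with over 40 N, if the wrist force passes 120 N, or if a joint passes its speed limit or range.

### The arm

A 6-joint arm with a two-finger parallel gripper is mounted at the origin on the work surface. World frame = base frame: x ahead of the robot, y to its left, z up, the work surface at z = 0. Lengths are in m, angles in rad, forces in N, time in s.
With the tool pointing down it reaches from about 0.325 to 0.85 m from the base axis. Payload 4.4 kg.
Tool frame: the origin (TCP) lies midway between the tips of the shut fingers; the grasp point (between the pads) lies 19 mm behind it; z points along the fingers, y is the line along which they close (so a half turn about z gives the same grasp; the last joint's range is limited). The gripper opens to 94 mm and grips with 3 to 60 N. Pads are 16 mm wide; open, the fingers measure 119 mm over their backs; the gripper's body (75 mm by 177 mm) begins 78 mm behind the grasp point.
Start: joints at [-1.321, 0.207, 1.542, -0, 1.393, -0.15], TCP at [0.224, -0.53, 0.205] pointing down, gripper open.
Joint ranges: [-2.73, 2.73], [-0.86, 2.22], [0.23, 2.46], [-1.11, 4.25], [0.08, 2.63], [-2.82, 2.82]. Speed limits (rad/s): [2.79, 2.79, 3.14, 3.14, 3.14, 3.14].

### API

Orientations are given as a 3x3 rotation matrix whose columns are the frame's x, y, z axes.
In Python, from cell import robot, grab_frame, workorder gives the robot as it stands. The module is installed in compiled form; this text tells all that it offers.
- The arm moves only by the tool move_arm, never from a script. Its argument "rows" is a list that holds one entry, the list of rows, each a list of 7 numbers: the shift along the tool's x, y, z in m, then the turn, a rotation vector about the tool's x, y, z in degrees, then the opening, from 0 (shut) to 1 (fully open). In form: [[[tx, ty, tz, ax, ay, az, grip], ...]]. A call has 1 to 12 rows; each row shifts and turns the commanded pose from where the row before left it, along the tool's axes as they then stand; what a row does not reach is not made up. A row lasts 1/8 s, in which the tool goes at most 62.5 mm and 10.7 degrees, less where a joint would pass 70% of its speed; a pose out of reach is approached as far as the arm can. A call with a gripper value outside its range is refused whole. The fingers move at their own pace and stop on an object; the grip force is fixed at half the most. Time passes only in rows, so rows that do not move let the fingers close. It gives the time, the measured TCP pose, the force, the opening and the grip force at its end, in the units of the state.
- robot.get_obs(): the state, without advancing time (a new reading comes with each control period).
- grab_frame(name): name is "side" or "top"; returns a dict with "image" (400x640x3 uint8, blue, green, red), "fovy" (degrees; the focal length in pixels is half the picture's height over the tangent of half this angle, whatever the lens; pixels are square), "cx", "cy" (the principal point, pixels), "k1" (the pictures are not rectified: a ray, as slopes to the right and down, at radius r is drawn at 1 + k1 r^2 times it, then the intrinsics apply), "origin" and "attitude" of the camera in the world. Camera axes: x right, y down, z forward; pixel columns grow to the right and rows downward; lengths in m; the calibration is good to about 2 mm. A picture is of the moment at which its call begins. There is no depth.
- workorder.hand_in(): hands the job in; it is judged then, once.
The state is a dict: "time": time; "joint_pos": joint angles; "dq": joint speeds; "joint_torque": joint torques, N m; "ee_pos": TCP position; "eef_rot": TCP orientation; "force": force on the tool from outside, world axes, zero at the start; "wrist_torque": the same for the moment, N m; "opening": opening from 0.0 (shut) to 1.0 (fully open); "grip_force": force on a finger pad.
Only numpy, scipy, OpenCV 4.12 (cv2) and the standard library are available. Lean on these libraries where they do the work, as an engineer would, in place of code of your own. Each camera call takes 0.05 s, during which the arm holds its last target. There are 200 camera calls.

## Working session

There is one attempt and no reset: what is moved stays moved. The work goes in short steps, Python scripts to look and compute and a tool call to move; the robot and the scene stay as the last step left them, time stands still between calls to the robot, and variables do not carry over. Pictures are saved under pics/ and viewed, at most 14 in all, crops included, and the job is handed in when it is done.

Besides the shell and the picture viewer there is one more tool, called as name([rows], argument=value, ...), one row to a line, values as JSON. move_arm: Moves the arm, as the interface text tells. Its arguments: {"type":"object","properties":{"rows":{"type":"array"}},"required":["rows"]}

```bash
mkdir -p pics
cat > h.py <<'E'
import numpy as np,cv2
from cell import robot,grab_frame,workorder
def cam(f):
    h=f["image"].shape[0]; F=h/2/np.tan(np.radians(f["fovy"])/2)
    return F,f["cx"],f["cy"],f["k1"],np.array(f["origin"]),np.array(f["attitude"])
def ray(c,u,v):
    F,cx,cy,k,o,R=c; d=np.array([(u-cx)/F,(v-cy)/F]); s=d.copy()
    for _ in range(30): s=d/(1+k*(s@s))
    return o,R@np.array([s[0],s[1],1.])
def onz(c,u,v,z):
    o,d=ray(c,u,v); return o+d*(z-o[2])/d[2]
def proj(c,p):
    F,cx,cy,k,o,R=c; q=R.T@(np.array(p)-o); s=q[:2]/q[2]; s=s*(1+k*(s@s)); return s*F+[cx,cy]
def tri(c1,a,c2,b):
    o1,d1=ray(c1,*a);o2,d2=ray(c2,*b)
    t=np.linalg.lstsq(np.c_[d1,-d2],o2-o1,rcond=None)[0]
    p,q=o1+d1*t[0],o2+d2*t[1]; return (p+q)/2,np.linalg.norm(p-q)
E
python3 - <<'E'
from h import *
import pickle
D={}
for n in("top","side"):
    f=grab_frame(n);D[n]=cam(f);cv2.imwrite(f"pics/{n}0.png",f["image"]);print(n,D[n])
pickle.dump(D,open("cams.pkl","wb"))
o=robot.get_obs();print(o["time"],o["ee_pos"],o["eef_rot"],o["force"],o["opening"])
E
```

```text
top (np.float64(517.1482527947345), 322.82203274892413, 196.73882579290424, -0.12613988651871244, array([ 0.50794544, -0.06222184,  1.65109424]), array([[-4.65913915e-04, -9.97934401e-01,  6.42395063e-02],
       [-9.99987115e-01,  1.40221773e-04, -5.07438180e-03],
       [ 5.05489238e-03, -6.42410428e-02, -9.97921608e-01]]))
side (np.float64(391.5273928555845), 309.2123523540927, 200.0270774933727, -0.069874246092855, array([-0.05318323,  0.58471378,  0.72512972]), array([[-0.71318179, -0.38885241,  0.58323712],
       [-0.7006481 ,  0.42100188, -0.57606393],
       [-0.02154008, -0.81948228, -0.57269958]]))
0.1 [ 0.22361343 -0.52896842  0.20443458] [[ 9.21144505e-01  3.89220448e-01 -4.92733545e-04]
 [ 3.89220645e-01 -9.21142524e-01  1.93370653e-03]
 [ 2.98760302e-04 -1.97300521e-03 -9.99998009e-01]] [-0.36531821 -0.02565632  1.02061794] 0.9976884388108693
```

View pics/top0.png

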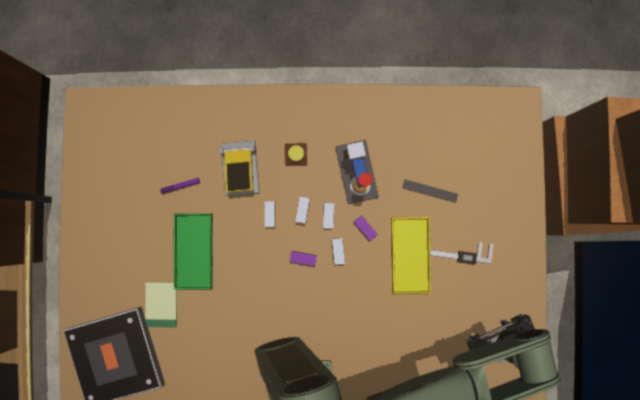

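View pics/side0.png

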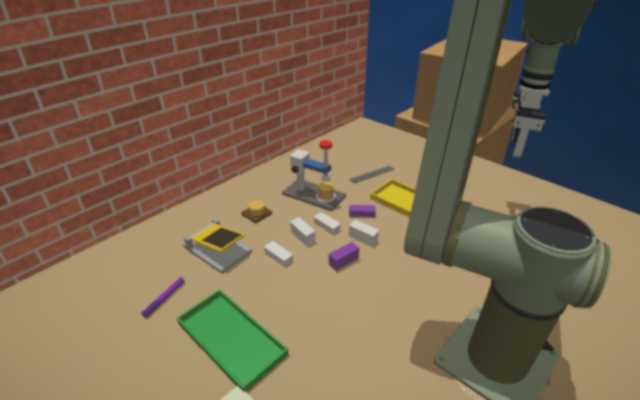

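The top view shows four bare blocks at (269,214), (302,210), (328,216) and (338,251). There are two purple look-alikes at (303,258) and (366,228). The gauge knob is at (365,180), the treadle pad at (239,177), the green tray on the left and the yellow on the right. I'll enlarge both views.

Run:
```python
import cv2
t=cv2.imread("pics/top0.png");s=cv2.imread("pics/side0.png")
cv2.imwrite("pics/topc.png",cv2.resize(t[135:285,220:420],None,fx=4,fy=4,interpolation=cv2.INTER_CUBIC))
cv2.imwrite("pics/sidec.png",cv2.resize(s[130:280,180:380],None,fx=4,fy=4,interpolation=cv2.INTER_CUBIC))
```

```text
(no output)
```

View pics/topc.png

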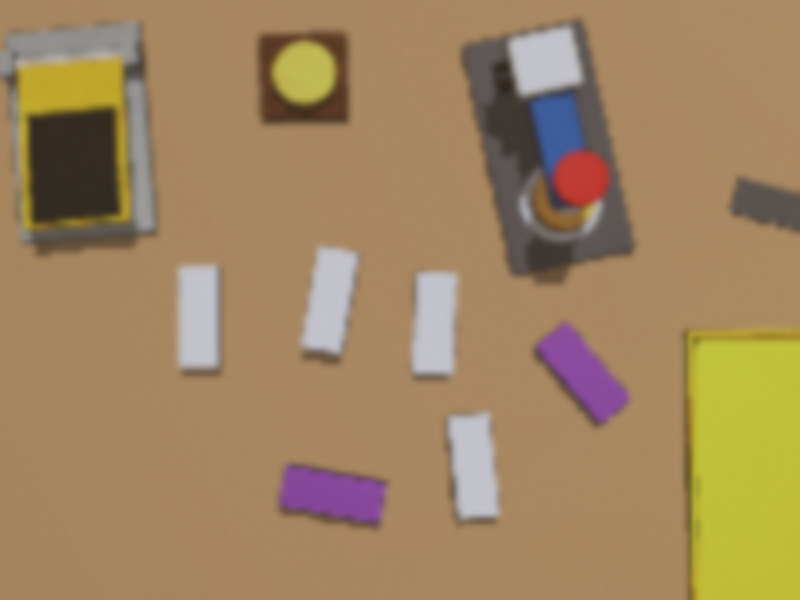

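View pics/sidec.png

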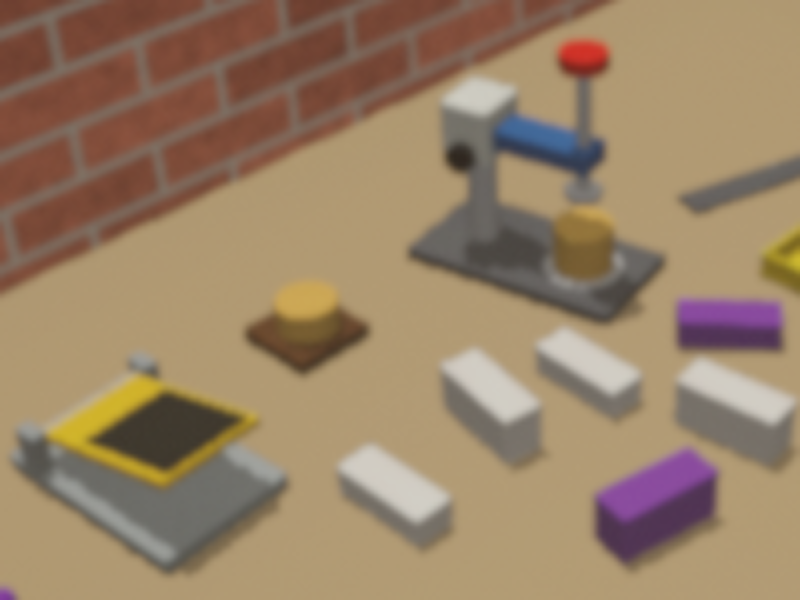

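Run:
```python
from h import *
import pickle
D=pickle.load(open("cams.pkl","rb"));T,S=D["top"],D["side"]
ft=lambda p:((p[0]+.5)/4-.5+220,(p[1]+.5)/4-.5+135)
fs=lambda p:((p[0]+.5)/4-.5+180,(p[1]+.5)/4-.5+130)
m=lambda L:np.mean(L,0)
B={"L1":([(180,266),(219,265),(219,368),(180,369)],[(338,466),(374,444),(451,490),(416,514)]),
"L2":([(318,248),(357,252),(341,354),(303,349)],[(441,368),(478,347),(541,400),(506,427)]),
"L3":([(416,273),(458,273),(453,374),(413,374)],[(536,347),(566,329),(640,374),(612,392)]),
"L4":([(448,415),(489,413),(498,516),(459,519)],[(676,374),(703,358),(797,400),(777,424)]),
"pad":([(29,115),(114,108),(121,214),(33,222)],[(88,430),(168,390),(244,420),(165,470)]),
"knob":([(582,178)],[(584,50)]),"treadle_hingeedge":([(19,63),(122,57)],[(48,438),(145,376)]),"treadle_free":([(25,226),(131,219)],[(164,484),(258,419)]),
"restdisc":([(304,72)],[(307,298)])}
for n,(a,b) in B.items():
    p,e=tri(T,ft(m(a)),S,fs(m(b)));print(n,p.round(4),"gap",round(e,4),end=" ")
    if n[0]=="L" or n=="pad":
        q=[onz(T,*ft(x),p[2])[:2] for x in a]; v=(q[3]-q[0]+q[2]-q[1])/2; print("yaw",np.degrees(np.arctan2(v[1],v[0])).round(1),"len",np.linalg.norm(v).round(4),"w",np.linalg.norm(q[1]-q[0]).round(4),end="")
    print()
for n,q in {"green":[(174,214),(212,214),(212,289),(174,289)],"yellow":[(392,218),(429,217.5),(430,293),(392,293)]}.items():
    print(n,[onz(T,*x,.024)[:2].round(3) for x in q],m([onz(T,*x,.024) for x in q]).round(4))
```

```text
L1 [0.5594 0.0982 0.0249] gap 0.0023 yaw -179.7 len 0.0811 w 0.0308
L2 [ 0.5717 -0.0048  0.0368] gap 0.0021 yaw 171.4 len 0.0802 w 0.0307
L3 [ 0.5545 -0.0872  0.0212] gap 0.0024 yaw 177.7 len 0.0797 w 0.0331
L4 [ 0.4427 -0.1174  0.038 ] gap 0.0004 yaw -174.6 len 0.0807 w 0.032
pad [0.6763 0.1931 0.06  ] gap 0.0028 yaw -176.4 len 0.0831 w 0.0666
knob [ 0.6518 -0.1879  0.2025] gap 0.0025 
treadle_hingeedge [0.7613 0.2    0.0337] gap 0.0008 
treadle_free [0.6311 0.1892 0.0635] gap 0.0028 
restdisc [0.7517 0.0157 0.0356] gap 0.0013 
green [array([0.558, 0.402]), array([0.558, 0.28 ]), array([0.322, 0.278]), array([0.321, 0.4  ])] [0.4396 0.34   0.024 ]
yellow [array([ 0.545, -0.289]), array([ 0.547, -0.407]), array([ 0.309, -0.408]), array([ 0.31 , -0.287])] [ 0.4277 -0.3477  0.024 ]
```

Heights match the text. L1 (269,214) and L3 (328,216) are thin at about 25 mm; L2 (302,210) and L4 (338,251) are thick at about 40 mm. The purple ones are look-alikes, so I leave them alone. First I go to the knob.

move_arm([
  [[0,0,-0.033,0,0,7.6,0],[0,0,-0.033,0,0,7.6,0],[0,0,-0.033,0,0,7.6,0],[0.036,-0.028,0,0,0,0,0],[0.036,-0.028,0,0,0,0,0],[0.036,-0.028,0,0,0,0,0],[0.036,-0.028,0,0,0,0,0],[0.036,-0.028,0,0,0,0,0],[0.036,-0.028,0,0,0,0,0],[0.036,-0.028,0,0,0,0,0],[0.036,-0.028,0,0,0,0,0],[0.036,-0.028,0,0,0,0,0]],
])

```text
time: 1.6
ee_pos: [0.5481, -0.2758, 0.3038]
eef_rot: [[1.0, 0.002, -0.001], [0.002, -1.0, 0.001], [-0.001, -0.001, -1.0]]
force: [0.7, -0.5, -0.1]
opening: 0.005
grip_force: 0.0
```

move_arm([
  [[0.034,-0.029,0,0,0,0,0],[0.034,-0.029,0,0,0,0,0],[0.034,-0.029,0,0,0,0,0],[0,0,0.03,0,0,0,0],[0,0,0.03,0,0,0,0],[0,0,0.02,0,0,0,0],[0,0,0,0,0,0,0]],
])

```text
time: 2.48
ee_pos: [0.6477, -0.1894, 0.2217]
eef_rot: [[1.0, 0.002, -0.005], [0.002, -1.0, 0.002], [-0.005, -0.002, -1.0]]
force: [-0.7, 0.3, -0.4]
opening: 0.008
grip_force: 0.0
```

Run:
```python
from h import *
t=grab_frame("top")["image"];s=grab_frame("side")["image"]
print(robot.get_obs()["force"])
a=cv2.resize(t[130:230,310:410],None,fx=4,fy=4);b=cv2.resize(s[80:220,260:360],None,fx=4,fy=4)
c=np.zeros((560,800,3),np.uint8);c[:400,:400]=a;c[:560,400:]=b
cv2.imwrite("pics/kn.png",c)
```

```text
[ 0.0404085  -0.49789339  1.20611324]
```

View pics/kn.png

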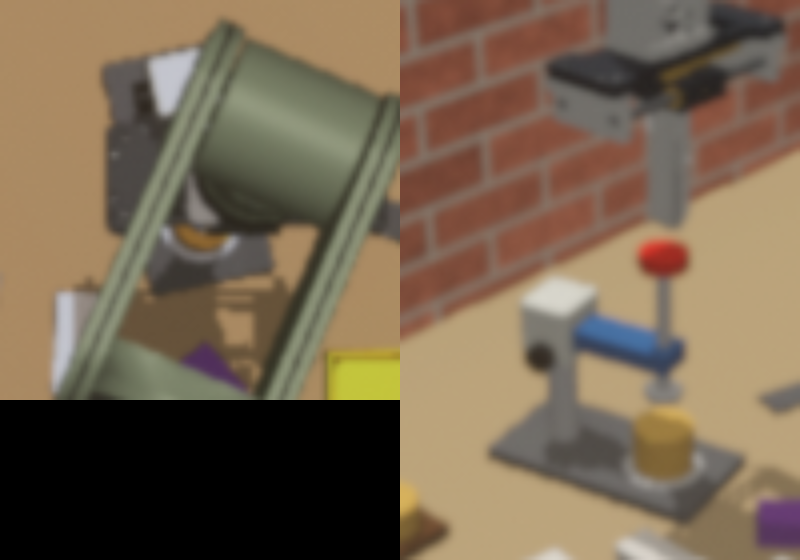

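The fingers sit right over the red knob (660,258 in the crop). Now I press.

move_arm([
  [[0.003,0,0.012,0,0,0,0],[0,0,0.008,0,0,0,0],[0,0,0.008,0,0,0,0],[0,0,0.006,0,0,0,0],[0,0,0.003,0,0,0,0],[0,0,0,0,0,0,0]],
])

```text
time: 3.32
ee_pos: [0.6526, -0.1901, 0.1878]
eef_rot: [[1.0, 0.002, 0.001], [0.002, -1.0, -0.001], [0.001, 0.001, -1.0]]
force: [1.1, -0.9, 2.1]
opening: 0.006
grip_force: 1.6
```

move_arm([
  [[0,0,0.003,0,0,0,0],[0,0,0,0,0,0,0]],
])

```text
time: 3.58
ee_pos: [0.6526, -0.1901, 0.1846]
eef_rot: [[1.0, 0.002, 0.001], [0.002, -1.0, -0.0], [0.001, 0.0, -1.0]]
force: [1.6, -2.0, 4.5]
opening: 0.005
grip_force: 1.7
```

move_arm([
  [[0,0,0.003,0,0,0,0],[0,0,0,0,0,0,0]],
])

```text
time: 3.82
ee_pos: [0.6525, -0.1901, 0.1813]
eef_rot: [[1.0, 0.002, 0.001], [0.002, -1.0, -0.0], [0.001, 0.0, -1.0]]
force: [2.3, -0.8, 3.4]
opening: 0.005
grip_force: 1.8
```

move_arm([
  [[0,0,0.003,0,0,0,0],[0,0,0,0,0,0,0]],
])

```text
time: 4.08
ee_pos: [0.6526, -0.1901, 0.1803]
eef_rot: [[1.0, 0.002, 0.001], [0.002, -1.0, -0.001], [0.001, 0.001, -1.0]]
force: [-0.2, -0.6, 9.0]
opening: 0.005
grip_force: 4.5
```

move_arm([
  [[0,0,0.002,0,0,0,0],[0,0,0,0,0,0,0],[0,0,0,0,0,0,0]],
])

```text
time: 4.45
ee_pos: [0.6527, -0.19, 0.1802]
eef_rot: [[1.0, 0.002, 0.002], [0.002, -1.0, -0.001], [0.002, 0.001, -1.0]]
force: [-2.7, 0.8, 14.3]
opening: 0.003
grip_force: 7.3
```

The foot stopped hard at knob height 0.180, so it reads 40 mm. Thick blocks (L2, L4) go green and thin blocks (L1, L3) go yellow. Next is the treadle.

move_arm([
  [[0,0,-0.02,0,0,0,0],[0,0,-0.025,0,0,0,0],[0,0,-0.025,0,0,0,0],[0.003,-0.045,0,0,0,0,0],[0.003,-0.045,0,0,0,0,0],[0.003,-0.045,0,0,0,0,0],[0.003,-0.045,0,0,0,0,0],[0.003,-0.045,0,0,0,0,0],[0.003,-0.045,0,0,0,0,0],[0.003,-0.045,0,0,0,0,0],[0.003,-0.045,0,0,0,0,0],[0,-0.023,0,0,0,0,0]],
])

```text
time: 5.95
ee_pos: [0.6739, 0.1953, 0.2449]
eef_rot: [[1.0, 0.004, -0.004], [0.004, -1.0, -0.001], [-0.004, 0.001, -1.0]]
force: [0.6, 0.0, -0.3]
opening: 0.007
grip_force: 0.0
```

move_arm([
  [[0,0,0.04,0,0,0,0],[0,0,0.045,0,0,0,0],[0,0,0.045,0,0,0,0],[0,0,0.025,0,0,0,0],[0,0,0,0,0,0,0]],
])

```text
time: 6.58
ee_pos: [0.6722, 0.1918, 0.0873]
eef_rot: [[1.0, 0.001, -0.009], [0.001, -1.0, -0.002], [-0.009, 0.002, -1.0]]
force: [0.0, 0.6, 0.4]
opening: 0.001
grip_force: 0.0
```

move_arm([
  [[0.004,0,0.015,0,0,0,0],[0,0,0.01,0,0,0,0],[0,0,0.008,0,0,0,0],[0,0,0.006,0,0,0,0],[0,0,0.004,0,0,0,0],[0,0,0,0,0,0,0]],
])

```text
time: 7.32
ee_pos: [0.6791, 0.1932, 0.0489]
eef_rot: [[1.0, 0.002, -0.001], [0.002, -1.0, -0.0], [-0.001, 0.0, -1.0]]
force: [-3.3, -0.7, 5.6]
opening: 0.005
grip_force: 2.6
```

move_arm([
  [[0,0,0.002,0,0,0,0],[0,0,0,0,0,0,0]],
])

```text
time: 7.58
ee_pos: [0.6792, 0.1932, 0.0474]
eef_rot: [[1.0, 0.002, -0.0], [0.002, -1.0, -0.0], [-0.0, 0.0, -1.0]]
force: [-5.0, -0.4, 5.6]
opening: 0.004
grip_force: 2.8
```

move_arm([
  [[0,0,0.002,0,0,0,0],[0,0,0,0,0,0,0]],
])

```text
time: 7.82
ee_pos: [0.6792, 0.1932, 0.0455]
eef_rot: [[1.0, 0.002, -0.0], [0.002, -1.0, -0.0], [-0.001, 0.0, -1.0]]
force: [-3.1, -1.3, 6.5]
opening: 0.006
grip_force: 3.2
```

move_arm([
  [[0,0,0.003,0,0,0,0],[0,0,0,0,0,0,0]],
])

```text
time: 8.07
ee_pos: [0.6791, 0.1932, 0.0427]
eef_rot: [[1.0, 0.002, -0.001], [0.002, -1.0, -0.0], [-0.001, 0.0, -1.0]]
force: [-5.2, -1.3, 8.2]
opening: 0.003
grip_force: 3.8
```

move_arm([
  [[0,0,0.003,0,0,0,0],[0,0,0,0,0,0,0],[0,0,0,0,0,0,0]],
])

```text
time: 8.45
ee_pos: [0.6792, 0.1933, 0.042]
eef_rot: [[1.0, 0.002, -0.0], [0.002, -1.0, -0.0], [-0.0, 0.0, -1.0]]
force: [-8.3, -1.6, 15.6]
opening: 0.005
grip_force: 7.5
```

The treadle is at its stop. I release it and go towards L2, first looking to check that nothing has been knocked.

move_arm([
  [[0,0,-0.02,0,0,0,0],[0,0,-0.04,0,0,0,0],[0,0,-0.04,0,0,4.3,0.3],[0,0,0,0,0,4.3,0.6],[0,0,0,0,0,0,0.6]],
])

```text
time: 9.07
ee_pos: [0.6799, 0.1933, 0.1392]
eef_rot: [[0.989, -0.147, 0.002], [-0.147, -0.989, 0.0], [0.002, -0.001, -1.0]]
force: [-0.0, 0.2, 0.2]
opening: 0.287
grip_force: 0.0
```

```bash
cat >> h.py <<'E'
def blobs(tag):
    """white block tops seen from above: centre at z .025/.040, yaw of long side"""
    f=grab_frame("top");c=cam(f);im=f["image"];cv2.imwrite(f"pics/{tag}.png",im)
    hsv=cv2.cvtColor(im,cv2.COLOR_BGR2HSV)
    m=((hsv[...,1]<45)&(hsv[...,2]>140)).astype(np.uint8)
    n,l,st,ce=cv2.connectedComponentsWithStats(m)
    for i in range(1,n):
        if 80<st[i,4]<500 and 150<ce[i][0]<440 and 120<ce[i][1]<320:
            r=cv2.minAreaRect(np.argwhere(l==i)[:,::-1].astype(np.float32)); b=cv2.boxPoints(r)
            e=max((b[1]-b[0],b[2]-b[1]),key=np.linalg.norm)
            p=onz(c,*ce[i],.025);q=onz(c,*(ce[i]+e/2),.025)-onz(c,*(ce[i]-e/2),.025)
            print(ce[i].round(1),st[i,4],np.round(r[1],1),"z25",p[:2].round(4),"z40",onz(c,*ce[i],.04)[:2].round(4),"yaw",round((np.degrees(np.arctan2(q[1],q[0]))+90)%180-90,1))
E
python3 - <<'E'
from h import *
blobs("t1")
E
```

```text
[245.  144.6] 127 [ 8. 17.] z25 [0.7788 0.1772] z40 [0.7763 0.175 ] yaw 89.8
[355.8 149.6] 246 [14.9 16.5] z25 [ 0.7627 -0.1753] z40 [ 0.7604 -0.1743] yaw -77.3
[302.1 209.7] 279 [10.7 26.2] z25 [ 0.5719 -0.0053] z40 [ 0.5713 -0.0058] yaw -9.9
[269.3 213.4] 267 [25. 10.] z25 [0.5602 0.0979] z40 [0.5597 0.0965] yaw 0.3
[328.2 215.6] 272 [10.5 25.4] z25 [ 0.5531 -0.0874] z40 [ 0.5527 -0.0872] yaw -2.8
[338. 251.] 278 [25.7 10.6] z25 [ 0.442 -0.118] z40 [ 0.4426 -0.1175] yaw 6.3
```

move_arm([
  [[-0.0157,0.0424,0,0,0,0,0.65],[-0.0157,0.0424,0,0,0,0,0.65],[-0.0157,0.0424,0,0,0,0,0.65],[-0.0157,0.0424,0,0,0,0,0.65],[-0.0157,0.0424,0,0,0,0.8,0.65],[0,0,0.025,0,0,0,0.65],[0,0,0.025,0,0,0,0.65],[0,0,0.01,0,0,0,0.65],[0,0,0,0,0,0,0.65]],
])

```text
time: 10.25
ee_pos: [0.5696, -0.0046, 0.0772]
eef_rot: [[0.987, -0.161, -0.003], [-0.161, -0.987, 0.0], [-0.003, -0.0, -1.0]]
force: [0.5, -1.1, 0.3]
opening: 0.651
grip_force: 0.0
```

move_arm([
  [[0,0,0.025,0,0,0,0.65],[0,0,0.025,0,0,0,0.65],[0,0,0.015,0,0,0,0.65],[0,0,0,0,0,0,0.65],[0,0,0,0,0,0,0],[0,0,0,0,0,0,0],[0,0,0,0,0,0,0],[0,0,0,0,0,0,0]],
])

```text
time: 11.25
ee_pos: [0.5711, -0.0049, 0.0142]
eef_rot: [[0.987, -0.162, 0.001], [-0.162, -0.987, -0.0], [0.001, -0.0, -1.0]]
force: [-0.6, 0.5, 2.1]
opening: 0.34
grip_force: 30.0
```

move_arm([
  [[0,0,-0.02,0,0,0,0],[0,0,-0.035,0,0,-4.6,0],[0,0,-0.035,0,0,-4.7,0],[-0.0095,-0.043,0,0,0,0,0],[-0.0095,-0.043,0,0,0,0,0],[-0.0095,-0.043,0,0,0,0,0],[-0.0095,-0.043,0,0,0,0,0],[-0.0095,-0.043,0,0,0,0,0],[-0.0095,-0.043,0,0,0,0,0],[-0.0095,-0.043,0,0,0,0,0],[-0.0095,-0.043,0,0,0,0,0]],
])

```text
time: 12.62
ee_pos: [0.4933, 0.3401, 0.1026]
eef_rot: [[1.0, 0.0, -0.001], [0.0, -1.0, -0.001], [-0.001, 0.001, -1.0]]
force: [0.6, 0.6, -3.3]
opening: 0.342
grip_force: 30.0
```

move_arm([
  [[0,0,0.025,0,0,0,0],[0,0,0.025,0,0,0,0],[0,0,0.02,0,0,0,0],[0,0,0.008,0,0,0,0],[0,0,0.003,0,0,0,0],[0,0,0.002,0,0,0,0],[0,0,0,0,0,0,0]],
])

```text
time: 13.5
ee_pos: [0.4951, 0.3393, 0.0212]
eef_rot: [[1.0, -0.0, 0.001], [-0.0, -1.0, 0.001], [0.001, -0.001, -1.0]]
force: [-0.2, -0.9, -2.3]
opening: 0.334
grip_force: 30.0
```

move_arm([
  [[0,0,0.002,0,0,0,0],[0,0,0,0,0,0,0],[0,0,0,0,0,0,0.55],[0,0,0,0,0,0,0.55],[0,0,0,0,0,0,0.55],[0,0,-0.02,0,0,0,0.55],[0,0,-0.045,0,0,0,0.6],[0,0,-0.045,0,0,0,0.65],[0,0,0,0,0,0,0.65]],
])

```text
time: 14.62
ee_pos: [0.4985, 0.3411, 0.1353]
eef_rot: [[1.0, 0.0, 0.011], [0.0, -1.0, 0.005], [0.011, -0.005, -1.0]]
force: [0.6, -0.1, -0.8]
opening: 0.654
grip_force: 0.0
```

Run:
```python
from h import *
blobs("t2")
```

```text
[237.2 145.5] 245 [ 9.4 34.7] z25 [0.776 0.202] z40 [0.7735 0.1996] yaw -86.4
[355.8 149.6] 247 [14.9 16.6] z25 [ 0.7628 -0.1754] z40 [ 0.7604 -0.1744] yaw -77.3
[254.6 174.7] 142 [35.3  4.8] z25 [0.6826 0.1454] z40 [0.681  0.1435] yaw 5.7
[269.4 213.4] 263 [25. 10.] z25 [0.56   0.0977] z40 [0.5595 0.0962] yaw 0.3
[328.2 215.6] 272 [10.5 25.4] z25 [ 0.5531 -0.0874] z40 [ 0.5527 -0.0872] yaw -2.8
[338.  251.1] 279 [26.2 10.6] z25 [ 0.4419 -0.118 ] z40 [ 0.4425 -0.1175] yaw 6.3
```

move_arm([
  [[-0.0053,0.0458,0,0,0,0,0.65],[-0.0053,0.0458,0,0,0,0,0.65],[-0.0053,0.0458,0,0,0,0,0.65],[-0.0053,0.0458,0,0,0,0,0.65],[-0.0053,0.0458,0,0,0,0,0.65],[-0.0053,0.0458,0,0,0,0,0.65],[-0.0053,0.0458,0,0,0,0,0.65],[-0.0053,0.0458,0,0,0,0,0.65],[-0.0053,0.0458,0,0,0,0,0.65],[-0.0053,0.0458,0,0,0,0,0.65],[0,0,0.03,0,0,-5.8,0.65],[0,0,0.02,0,0,0,0.65]],
])

```text
time: 16.18
ee_pos: [0.4396, -0.119, 0.0764]
eef_rot: [[0.995, 0.1, -0.003], [0.1, -0.995, 0.002], [-0.003, -0.002, -1.0]]
force: [0.8, 0.5, 0.0]
opening: 0.651
grip_force: 0.0
```

move_arm([
  [[0,0,0,0,0,0,0.65]],
])

```text
time: 16.3
ee_pos: [0.4386, -0.1178, 0.0759]
eef_rot: [[0.995, 0.101, -0.006], [0.101, -0.995, 0.003], [-0.006, -0.004, -1.0]]
force: [0.6, 0.2, -0.2]
opening: 0.653
grip_force: 0.0
```

move_arm([
  [[0.002,0,0.025,0,0,0,0.65],[0,0,0.025,0,0,0,0.65],[0,0,0.013,0,0,0,0.65],[0,0,0,0,0,0,0.65],[0,0,0,0,0,0,0],[0,0,0,0,0,0,0],[0,0,0,0,0,0,0],[0,0,0,0,0,0,0]],
])

```text
time: 17.3
ee_pos: [0.444, -0.1185, 0.0161]
eef_rot: [[0.995, 0.101, 0.001], [0.101, -0.995, 0.0], [0.001, -0.0, -1.0]]
force: [-0.8, 3.1, 4.0]
opening: 0.342
grip_force: 30.0
```

move_arm([
  [[0,0,-0.025,0,0,0,0],[0,0,-0.06,0,0,5.8,0],[-0.0059,-0.0458,0,0,0,0,0],[-0.0059,-0.0458,0,0,0,0,0],[-0.0059,-0.0458,0,0,0,0,0],[-0.0059,-0.0458,0,0,0,0,0],[-0.0059,-0.0458,0,0,0,0,0],[-0.0059,-0.0458,0,0,0,0,0],[-0.0059,-0.0458,0,0,0,0,0],[-0.0059,-0.0458,0,0,0,0,0],[-0.0059,-0.0458,0,0,0,0,0],[-0.0059,-0.0458,0,0,0,0,0]],
])

```text
time: 18.8
ee_pos: [0.3836, 0.3402, 0.0997]
eef_rot: [[1.0, 0.0, -0.001], [0.0, -1.0, -0.001], [-0.001, 0.001, -1.0]]
force: [1.7, 0.8, -2.0]
opening: 0.339
grip_force: 30.0
```

move_arm([
  [[0,0,0,0,0,0,0]],
])

```text
time: 18.92
ee_pos: [0.3835, 0.3414, 0.0999]
eef_rot: [[1.0, 0.005, -0.0], [0.005, -1.0, -0.0], [-0.0, 0.0, -1.0]]
force: [0.2, -0.6, -2.3]
opening: 0.338
grip_force: 30.0
```

move_arm([
  [[0,0,0.025,0,0,0,0],[0,0,0.025,0,0,0,0],[0,0,0.018,0,0,0,0],[0,0,0.006,0,0,0,0],[0,0,0.003,0,0,0,0],[0,0,0,0,0,0,0]],
])

```text
time: 19.68
ee_pos: [0.385, 0.3393, 0.0239]
eef_rot: [[1.0, -0.0, 0.001], [-0.0, -1.0, 0.0], [0.001, -0.0, -1.0]]
force: [-0.2, -0.2, -2.4]
opening: 0.338
grip_force: 30.0
```

move_arm([
  [[0,0,0.002,0,0,0,0],[0,0,0,0,0,0,0],[0,0,0,0,0,0,0.55],[0,0,0,0,0,0,0.55],[0,0,0,0,0,0,0.55],[0,0,-0.02,0,0,0,0.55],[0,0,-0.045,0,0,0,0.6],[0,0,-0.045,0,0,0,0.65],[0,0,0,0,0,0,0.65]],
])

```text
time: 20.8
ee_pos: [0.3877, 0.3414, 0.1361]
eef_rot: [[1.0, 0.0, 0.008], [0.0, -1.0, 0.005], [0.008, -0.005, -1.0]]
force: [-0.5, -0.5, -0.4]
opening: 0.652
grip_force: 0.0
```

Run:
```python
from h import *
blobs("t3")
```

```text
[237.2 145.5] 237 [ 8.7 33.9] z25 [0.7761 0.2019] z40 [0.7736 0.1995] yaw -84.7
[355.8 149.6] 245 [14.8 16.5] z25 [ 0.7626 -0.1754] z40 [ 0.7603 -0.1743] yaw -75.8
[254.6 174.6] 133 [35.2  4.2] z25 [0.6828 0.1453] z40 [0.6812 0.1434] yaw 2.5
[269.5 213.5] 260 [25. 10.] z25 [0.5597 0.0975] z40 [0.5592 0.096 ] yaw 0.3
[328.2 215.6] 272 [10.5 25.4] z25 [ 0.5531 -0.0874] z40 [ 0.5527 -0.0872] yaw -2.8
[191.8 233.8] 266 [25. 10.] z25 [0.4952 0.3435] z40 [0.4953 0.3398] yaw 0.6
```

move_arm([
  [[0.029,0.0403,0,0,0,0,0.65],[0.029,0.0403,0,0,0,0,0.65],[0.029,0.0403,0,0,0,0,0.65],[0.029,0.0403,0,0,0,0,0.65],[0.029,0.0403,0,0,0,0,0.65],[0.029,0.0403,0,0,0,0,0.65],[0,0,0.03,0,0,0,0.65],[0,0,0.03,0,0,0,0.65],[0,0,0,0,0,0,0.65],[0,0,0,0,0,0,0.65]],
])

```text
time: 22.1
ee_pos: [0.5583, 0.0976, 0.0713]
eef_rot: [[1.0, 0.0, -0.001], [0.0, -1.0, -0.0], [-0.001, 0.0, -1.0]]
force: [0.6, 0.3, -0.1]
opening: 0.652
grip_force: 0.0
```

move_arm([
  [[0.001,0,0.025,0,0,0,0.65],[0,0,0.025,0,0,0,0.65],[0,0,0.014,0,0,0,0.65],[0,0,0,0,0,0,0.65],[0,0,0,0,0,0,0],[0,0,0,0,0,0,0],[0,0,0,0,0,0,0],[0,0,0,0,0,0,0]],
])

```text
time: 23.1
ee_pos: [0.5601, 0.0977, 0.0082]
eef_rot: [[1.0, 0.0, 0.001], [0.0, -1.0, 0.0], [0.001, -0.0, -1.0]]
force: [-0.7, 0.6, 2.7]
opening: 0.34
grip_force: 30.0
```

move_arm([
  [[0,0,-0.04,0,0,0,0],[0,0,-0.06,0,0,0,0],[-0.0077,0.0446,0,0,0,0,0],[-0.0077,0.0446,0,0,0,0,0],[-0.0077,0.0446,0,0,0,0,0],[-0.0077,0.0446,0,0,0,0,0],[-0.0077,0.0446,0,0,0,0,0],[-0.0077,0.0446,0,0,0,0,0],[-0.0077,0.0446,0,0,0,0,0],[-0.0077,0.0446,0,0,0,0,0],[-0.0077,0.0446,0,0,0,0,0],[-0.0077,0.0446,0,0,0,0,0]],
])

```text
time: 24.6
ee_pos: [0.4816, -0.3496, 0.1068]
eef_rot: [[1.0, -0.0, -0.001], [-0.0, -1.0, 0.001], [-0.001, -0.001, -1.0]]
force: [-0.4, -0.5, -1.2]
opening: 0.339
grip_force: 30.0
```

move_arm([
  [[0,0,0,0,0,0,0],[0,0,0,0,0,0,0]],
])

```text
time: 24.85
ee_pos: [0.4819, -0.3477, 0.1067]
eef_rot: [[1.0, -0.0, -0.001], [-0.0, -1.0, 0.002], [-0.001, -0.002, -1.0]]
force: [0.2, -0.3, -2.1]
opening: 0.337
grip_force: 30.0
```

move_arm([
  [[0,0,0.03,0,0,0,0],[0,0,0.03,0,0,0,0],[0,0,0.02,0,0,0,0],[0,0,0.008,0,0,0,0],[0,0,0.003,0,0,0,0],[0,0,0,0,0,0,0]],
])

```text
time: 25.6
ee_pos: [0.4832, -0.3489, 0.0173]
eef_rot: [[1.0, 0.0, 0.001], [0.0, -1.0, -0.001], [0.001, 0.001, -1.0]]
force: [-0.0, 0.5, -1.5]
opening: 0.339
grip_force: 30.0
```

move_arm([
  [[0,0,0.002,0,0,0,0],[0,0,0,0,0,0,0],[0,0,0,0,0,0,0.55],[0,0,0,0,0,0,0.55],[0,0,0,0,0,0,0.55],[0,0,-0.02,0,0,0,0.55],[0,0,-0.045,0,0,0,0.6],[0,0,-0.045,0,0,0,0.65],[0,0,0,0,0,0,0.65]],
])

```text
time: 26.72
ee_pos: [0.4858, -0.3516, 0.1313]
eef_rot: [[1.0, 0.0, 0.009], [0.0, -1.0, -0.009], [0.009, 0.009, -1.0]]
force: [-0.4, -0.3, 0.1]
opening: 0.65
grip_force: 0.0
```

Run:
```python
from h import *
blobs("t4")
```

```text
[237.2 145.5] 244 [ 8.7 34.9] z25 [0.776  0.2022] z40 [0.7736 0.1997] yaw -84.7
[355.8 149.6] 246 [14.9 16.5] z25 [ 0.7627 -0.1753] z40 [ 0.7604 -0.1743] yaw -77.3
[254.6 174.5] 139 [35.2  4.4] z25 [0.6831 0.1455] z40 [0.6815 0.1436] yaw 3.3
[328.2 215.6] 271 [10.5 25.4] z25 [ 0.5531 -0.0875] z40 [ 0.5527 -0.0873] yaw -2.8
[192.  233.8] 270 [25. 10.] z25 [0.4953 0.3431] z40 [0.4955 0.3394] yaw 0.6
[191.5 269.6] 259 [26.  9.] z25 [0.3824 0.3436] z40 [0.3835 0.3398] yaw 0.4
```

move_arm([
  [[0.0117,-0.0436,0,0,0,0,0.65],[0.0117,-0.0436,0,0,0,0,0.65],[0.0117,-0.0436,0,0,0,0,0.65],[0.0117,-0.0436,0,0,0,0,0.65],[0.0117,-0.0436,0,0,0,0,0.65],[0.0117,-0.0436,0,0,0,0,0.65],[0,0,0.03,0,0,2.6,0.65],[0,0,0.03,0,0,0,0.65],[0,0,0,0,0,0,0.65],[0,0,0,0,0,0,0.65]],
])

```text
time: 28.02
ee_pos: [0.5527, -0.087, 0.0647]
eef_rot: [[0.999, -0.045, -0.0], [-0.045, -0.999, 0.0], [-0.0, -0.0, -1.0]]
force: [0.2, -0.3, -0.1]
opening: 0.654
grip_force: 0.0
```

move_arm([
  [[0.001,0,0.025,0,0,0,0.65],[0,0,0.02,0,0,0,0.65],[0,0,0.012,0,0,0,0.65],[0,0,0,0,0,0,0.65],[0,0,0,0,0,0,0],[0,0,0,0,0,0,0],[0,0,0,0,0,0,0],[0,0,0,0,0,0,0]],
])

```text
time: 29.02
ee_pos: [0.5541, -0.087, 0.008]
eef_rot: [[0.999, -0.045, 0.001], [-0.045, -0.999, -0.0], [0.001, 0.0, -1.0]]
force: [-0.1, 0.4, 1.9]
opening: 0.339
grip_force: 30.0
```

move_arm([
  [[0,0,-0.04,0,0,0,0],[0,0,-0.06,0,0,-2.6,0],[-0.0302,0.0435,0,0,0,0,0],[-0.0302,0.0435,0,0,0,0,0],[-0.0302,0.0435,0,0,0,0,0],[-0.0302,0.0435,0,0,0,0,0],[-0.0302,0.0435,0,0,0,0,0],[-0.0302,0.0435,0,0,0,0,0],[0,0,0,0,0,0,0],[0,0,0,0,0,0,0]],
])

```text
time: 30.28
ee_pos: [0.3722, -0.3473, 0.1069]
eef_rot: [[1.0, -0.001, -0.001], [-0.001, -1.0, 0.002], [-0.001, -0.002, -1.0]]
force: [-0.5, -0.3, -1.9]
opening: 0.339
grip_force: 30.0
```

move_arm([
  [[0,0,0.03,0,0,0,0],[0,0,0.03,0,0,0,0],[0,0,0.02,0,0,0,0],[0,0,0.008,0,0,0,0],[0,0,0.003,0,0,0,0],[0,0,0,0,0,0,0]],
])

```text
time: 31.02
ee_pos: [0.3732, -0.3481, 0.0171]
eef_rot: [[1.0, 0.001, 0.001], [0.001, -1.0, -0.001], [0.001, 0.001, -1.0]]
force: [-0.6, -0.2, -2.6]
opening: 0.337
grip_force: 30.0
```

move_arm([
  [[0,0,0.002,0,0,0,0],[0,0,0,0,0,0,0],[0,0,0,0,0,0,0.55],[0,0,0,0,0,0,0.55],[0,0,0,0,0,0,0.55],[0,0,-0.02,0,0,0,0.55],[0,0,-0.045,0,0,0,0.4],[0,0,-0.06,0,0,0,0],[0,0,-0.06,0,0,0,0],[0,0,0,0,0,0,0]],
])

```text
time: 32.28
ee_pos: [0.3753, -0.3515, 0.206]
eef_rot: [[1.0, 0.0, 0.008], [0.0, -1.0, -0.011], [0.008, 0.011, -1.0]]
force: [-0.0, 0.1, 0.3]
opening: 0.158
grip_force: 0.0
```

Run:
```python
from h import *
f=grab_frame("side");cv2.imwrite("pics/s5.png",f["image"])
blobs("t5")
```

```text
[237.2 145.5] 237 [ 8.7 33.9] z25 [0.776  0.2021] z40 [0.7735 0.1997] yaw -84.7
[355.8 149.6] 245 [14.9 16.5] z25 [ 0.7626 -0.1753] z40 [ 0.7603 -0.1742] yaw -77.3
[254.6 174.7] 134 [35.1  4.3] z25 [0.6825 0.1453] z40 [0.6809 0.1434] yaw 2.4
[191.9 233.8] 267 [25. 10.] z25 [0.4952 0.3434] z40 [0.4953 0.3397] yaw 0.6
[411.5 238. ] 249 [24.  9.] z25 [ 0.4821 -0.3499] z40 [ 0.4824 -0.3472] yaw -0.5
[191.5 269.6] 258 [25.  9.] z25 [0.3825 0.3436] z40 [0.3837 0.3399] yaw 0.4
[411.7 265.7] 103 [10.  9.] z25 [ 0.3952 -0.3501] z40 [ 0.3962 -0.3474] yaw -0.3
```

View pics/t5.png

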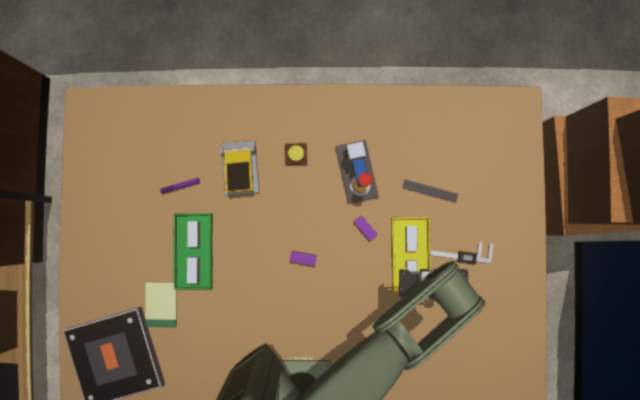

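View pics/s5.png

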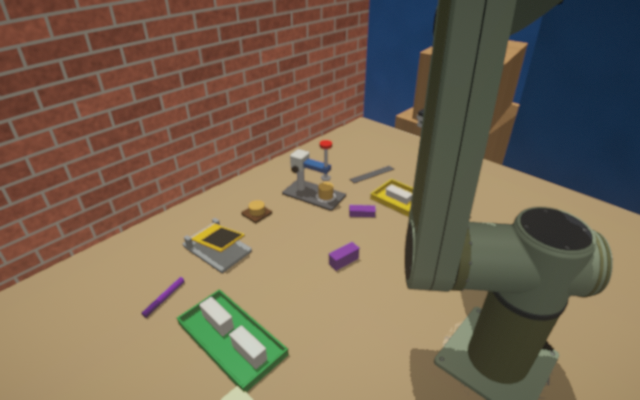

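The four blocks lie flat: thick ones in green at (193,234) and (192,270), thin ones in yellow at (411,238) and (411,266). Nothing else has moved. Back to the treadle.

move_arm([
  [[0.0255,-0.0451,0,0,0,0,0],[0.0255,-0.0451,0,0,0,0,0],[0.0255,-0.0451,0,0,0,0,0],[0.0255,-0.0451,0,0,0,0,0],[0.0255,-0.0451,0,0,0,0,0],[0.0255,-0.0451,0,0,0,0,0],[0.0255,-0.0451,0,0,0,0,0],[0.0255,-0.0451,0,0,0,0,0],[0.0255,-0.0451,0,0,0,0,0],[0.0255,-0.0451,0,0,0,0,0],[0.0255,-0.0451,0,0,0,0,0],[0.0255,-0.0451,0,0,0,0,0]],
])

```text
time: 33.88
ee_pos: [0.6774, 0.1945, 0.1957]
eef_rot: [[1.0, 0.0, -0.006], [0.0, -1.0, -0.001], [-0.006, 0.001, -1.0]]
force: [0.9, -0.4, 0.3]
opening: 0.008
grip_force: 0.0
```

move_arm([
  [[0,0,0.04,0,0,0,0],[0,0,0.04,0,0,0,0],[0,0,0.03,0,0,0,0],[0,0,0,0,0,0,0],[0,0,0,0,0,0,0]],
])

```text
time: 34.5
ee_pos: [0.6784, 0.1932, 0.0891]
eef_rot: [[1.0, 0.0, -0.001], [0.0, -1.0, -0.0], [-0.001, 0.0, -1.0]]
force: [0.3, -0.4, -0.3]
opening: 0.004
grip_force: 0.0
```

Run:
```python
from h import *
f=grab_frame("top");im=f["image"];cv2.imwrite("pics/t6.png",im);c=cam(f)
for n,b in {"Y":(360,480),"G":(150,235)}.items():
    s=im[200:300,b[0]:b[1]].astype(int); m=((s.max(2)-s.min(2)<45)&(s.max(2)>140)).astype(np.uint8)
    k,l,st,ce=cv2.connectedComponentsWithStats(m)
    for i in range(1,k):
        if st[i,4]>60:print(n,ce[i]+[b[0],200],st[i,4],onz(c,*(ce[i]+[b[0],200]),.03)[:2].round(3))
```

```text
Y [411.5 238. ] 250 [ 0.482 -0.349]
Y [443.87573964 254.13609467] 169 [ 0.431 -0.452]
Y [411.45634921 272.99603175] 252 [ 0.373 -0.348]
G [190.655 235.255] 200 [0.491 0.346]
G [189.56329114 268.6835443 ] 158 [0.386 0.349]
G [161.95260664 291.24407583] 422 [0.314 0.437]
```

move_arm([
  [[0,0,0.016,0,0,0,0],[0,0,0.01,0,0,0,0],[0,0,0.008,0,0,0,0],[0,0,0.006,0,0,0,0],[0,0,0.004,0,0,0,0],[0,0,0.004,0,0,0,0],[0,0,0,0,0,0,0]],
])

```text
time: 35.42
ee_pos: [0.6774, 0.1932, 0.0425]
eef_rot: [[1.0, 0.0, -0.003], [0.0, -1.0, -0.001], [-0.003, 0.001, -1.0]]
force: [-6.4, -1.1, 8.8]
opening: 0.004
grip_force: 3.9
```

move_arm([
  [[0,0,0.002,0,0,0,0],[0,0,0.002,0,0,0,0],[0,0,0,0,0,0,0],[0,0,0,0,0,0,0],[0,0,0,0,0,0,0]],
])

```text
time: 36.05
ee_pos: [0.6776, 0.1932, 0.0417]
eef_rot: [[1.0, 0.001, -0.002], [0.001, -1.0, -0.001], [-0.002, 0.001, -1.0]]
force: [-10.5, -2.3, 19.2]
opening: 0.007
grip_force: 9.9
```

Down on the stop and held. I let go, move up clear and check.

move_arm([
  [[0,0,-0.02,0,0,0,0],[0,0,-0.04,0,0,0,0],[0,0,-0.05,0,0,0,0],[0,0.04,-0.05,0,0,0,0],[-0.02,0.05,0,0,0,0,0],[-0.02,0.05,0,0,0,0,0],[0,0,0,0,0,0,0],[0,0,0,0,0,0,0]],
])

```text
time: 37.05
ee_pos: [0.6389, 0.0545, 0.1963]
eef_rot: [[1.0, -0.0, 0.001], [-0.0, -1.0, 0.001], [0.001, -0.001, -1.0]]
force: [0.4, 0.4, 0.3]
opening: 0.004
grip_force: 0.0
```

Run:
```python
from h import *
im=grab_frame("top")["image"];s=grab_frame("side")["image"]
c=np.hstack([im[120:320,150:500],s[120:320,150:500]])
cv2.imwrite("pics/fin.png",cv2.resize(c,None,fx=1.14,fy=1.14));print(robot.get_obs()["force"])
```

```text
[-0.27299658  0.63583882 -0.00607631]
```

View pics/fin.png

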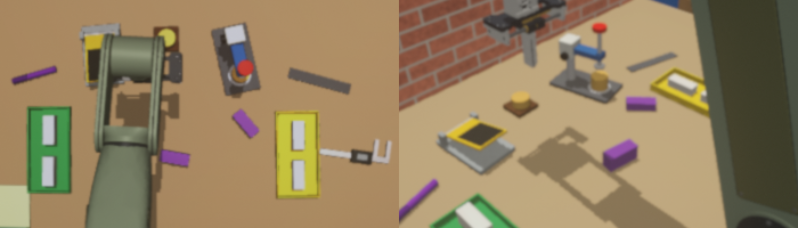

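The treadle and gauge are both back up, all four blocks are in their trays, and the arm touches nothing. I hand in.

```bash
python3 -c "
from cell import workorder
print(workorder.hand_in())"
```

```text
the job is handed in; nothing more can be done
None
```

The job is handed in, though the call gave no verdict: the disc gauged 40 mm, both 40 mm blocks lie in the green tray and both 25 mm blocks in the yellow, and the treadle was pressed to its stop both times and released.

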